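# Put the bonding kit back on its own trays

### The arm

A 6-joint arm with a two-finger parallel gripper is mounted at the origin on the work surface; the furniture and walls round the work are solid. World frame = base frame: x ahead of the robot, y to its left, z up, the work surface at z = 0. Lengths are in mm, angles in degrees, forces in N, time in s.
With the tool pointing down it reaches from about 300 to 850 mm from the base axis. Payload 4.2 kg.
Tool frame: the origin (TCP) lies between the finger pads; the fingertips stand 11 mm ahead of it and the grasp point (between the pads) lies 8 mm behind it (env.tips_ahead is the distance from the TCP to the fingertips, in mm); z points along the fingers, y is the line along which they close (so a half turn about z gives the same grasp; the last joint's range is limited). The gripper opens to 91 mm and grips with 3 to 60 N. Pads are 32 mm wide; open, the fingers measure 118 mm over their backs; the gripper's body (76 mm by 178 mm) begins 60 mm behind the grasp point.
Start: joints at [-77.464, 18.312, 89.639, -0, 72.044, -1.146], TCP at [136.011, -558.698, 224.976] pointing down, gripper open.
Joint ranges: [-177.97, 177.97], [-48.28, 115.42], [12.27, 149.76], [-77.06, 257.06], [2.81, 150.46], [-146.56, 146.56]. Speed limits (degrees/s): [147.25, 147.25, 180, 180, 180, 180].

### API

Orientations are given as [roll, pitch, yaw] about the fixed x, y, z axes, in that order (R = Rz(yaw) Ry(pitch) Rx(roll)).
In Python, from workcell import env, cams gives the robot as it stands.
- The arm moves only by the tool step_arm, never from a script. Its arguments are lists of equal length, an entry for each row: "linear": the shift along the tool's x, y, z in units of 30 cm (1.0 is 30 cm), a list of three; "turn": the turn about the tool's z in units of 360 degrees (1.0 is 360 degrees). In form: {"linear": [[tx, ty, tz], ...], "turn": [turn, ...]}. A call has 1 to 20 rows; each row is the pose to reach, as a shift and turn from the pose commanded when the call began, along the tool's axes at that moment, turning the shorter way round; what a row does not reach only later rows make up. A row lasts 1/8 s, in which the tool goes at most 62.5 mm and 10.7 degrees, less where a joint would pass 70% of its speed; a pose out of reach is approached as far as the arm can. A call with a number of a shift or a turn outside -1 to 1 is refused whole. A call with a gripper value outside its range is refused whole. "fingers" is the closure, from -1 (fully open) to 1 (shut), so that 0 is half open, set as the call begins (left out, the last holds). The fingers move at their own pace and stop on an object; "force" is the grip in N (left out, the last holds). Time passes only in rows, so rows that repeat a pose let the fingers close. It gives the time, the measured TCP pose, the force, the opening and the grip force at its end, in the units of the state.
- env.state(): the state, without advancing time (a new reading comes with each control period).
- cams.grab_frame(name): name is "scene" or "top"; returns a dict with "color" (384x512x3 uint8, blue, green, red), "fx", "fy", "cx", "cy" (pixels), "extrinsics" (4x4, takes a point from camera to world coordinates). Camera axes: x right, y down, z forward; pixel columns grow to the right and rows downward; lengths in mm; the calibration is good to about 2 mm. A picture is of the moment at which its call begins. There is no depth.
- env.job_done(): hands the job in; it is judged then, once.
The state is a dict: "time_s": time; "qpos": joint angles; "qvel": joint speeds; "effort": joint torques, N m; "ee_pos": TCP position; "ee_rot": TCP orientation; "force": force on the tool from outside, world axes, zero at the start; "torque": the same for the moment, N m; "gripper_width": finger opening in mm; "gripper_force": force on a finger pad.
Only numpy, scipy, OpenCV 4.12 (cv2) and the standard library are available. Lean on these libraries where they do the work, as an engineer would, in place of code of your own. Each camera call takes 0.05 s, during which the arm holds its last target. There are 200 camera calls.

### The job

The three things of the bonding kit stand in the wrong steel trays: the metal bracket belongs lengthways in the oblong tray, the tall brown bottle in the round tray and the squat pot in the square tray, each upright in the middle of its tray, flat on the tray floor. Make room by first parking one of the three, upright and let go, on the middle of the empty black rubber mat; once the bracket is home and let go, press down on the top of it with the gripper to feel that it does not rock. Leave the tape roll, the loupe and the cotton pot where they are, and never tip over the bottle or the pot.

Things in the scene. Friction and masses are not known exactly. Their poses are not given: they have to be found in the camera images.
- bracket_center (a point): Grey cast bracket, about 0.2 kg: flat foot 52 (x) x 32 (y) x 8 mm, and in the middle of the foot an upright lug 16 (x) x 28 (y) mm with a flat top 58 mm above the underside; a thin sloping rib (8 mm thick) runs from the lug down to the foot on the +x side only. The point is on the axis of the lug, 29 mm above the underside, 29 mm below the lug's top. x lengthways of the foot, z up. Grip it across the lug's 28 mm (along y). At the start it stands in the square tray.
- bottle_center (a point): Tall brown bottle with a black cap, round, 33 mm diameter, 68 mm high; straight body up to about 45 mm, cap 21 mm wide. The point is on its axis, 34 mm above its underside. z up. At the start it stands in the oblong tray.
- pot_center (a point): Squat white pot with a red screw cap, round, 48 mm diameter, 52 mm high. The point is on its axis, 26 mm above its underside. z up. At the start it stands in the round tray.
- oblong_tray: Fixed steel tray, oblong, 76 (x) x 56 (y) mm outside, 72 x 52 mm inside; rim 7 mm high, floor 2 mm thick. Origin: centre of its underside, on the bench top. x lengthways, z up. The three trays and the rubber mat lie in a block of two by two, about 90 mm apart between centres; just beyond it (+x) stands a fixed white tissue box, 50 mm high, and a row of books 270 mm high stands close to the left of the robot base.
- square_tray: Fixed steel tray, square, 68 x 68 mm outside, 64 mm inside; rim 7 mm high, floor 2 mm thick. Origin: centre of its underside, on the bench top. x and y along the sides.
- round_tray: Fixed steel tray, round, 68 mm diameter outside, 64 mm inside; rim 7 mm high, floor 2 mm thick. Origin: centre of its underside, on the bench top.
- rubber_mat: Flat black rubber mat, square, without a rim, fixed, 60 x 60 x 4 mm, empty at the start. Origin: centre of its underside, on the bench top.
- tape_roll: Bystander: roll of masking tape lying flat, 104 mm diameter, 25 mm high. Origin: centre of its underside.
- loupe: Bystander: small black loupe, 34 x 45 x 12 mm. Origin: centre of its underside.
- cotton_pot: Bystander: open white pot, 68 mm diameter, 55 mm high. Origin: centre of its underside.
There are look-alikes about, which are no part of the job. What is shaped like the part that bears pot_center but blue, green or yellow is not meant.

How it is judged (in metres and radians):
On the way, in this order (a step that is already met when the one before it is completed fails the run):
1. one of the three stands upright and let go on the rubber mat, its centre within 20 mm of the mat's centre (((horizontal distance between bottle_center and rubber_mat below 0.02 m and z of bottle_center in the frame of rubber_mat between 0.036 and 0.0405 m and angle between bottle_center's own z axis and vertical below 0.05 rad and contact force between the fingers and bottle below 0.1 N) or (horizontal distance between pot_center and rubber_mat below 0.02 m and z of pot_center in the frame of rubber_mat between 0.028 and 0.0325 m and angle between pot_center's own z axis and vertical below 0.05 rad and contact force between the fingers and pot below 0.1 N) or (horizontal distance between bracket_center and rubber_mat below 0.02 m and z of bracket_center in the frame of rubber_mat between 0.031 and 0.0355 m and angle between bracket_center's own z axis and vertical below 0.05 rad and contact force between the fingers and bracket below 0.1 N))), for 0.2 s.
2. the bracket stands flat and lengthways in the oblong tray, let go (horizontal distance between bracket_center and oblong_tray below 0.012 m and z of bracket_center in the frame of oblong_tray below 0.0335 m and angle between bracket_center's own z axis and vertical below 0.05 rad and contact force between the fingers and bracket below 0.1 N and angle between the x axis of bracket_center and the x axis of oblong_tray, either way round below 0.2 rad), for 0.2 s.
3. the gripper presses on the top of the bracket (over 1.5 N) while it stays flat in its place (horizontal distance between bracket_center and oblong_tray below 0.012 m and z of bracket_center in the frame of oblong_tray below 0.0335 m and angle between bracket_center's own z axis and vertical below 0.05 rad and angle between the x axis of bracket_center and the x axis of oblong_tray, either way round below 0.2 rad and contact force between the fingers and bracket above 1.5 N and z of the grasp point in the frame of bracket_center above 0.029 m), for 0.1 s.
At the end, for the whole second after the job is handed in: The bracket is in the oblong tray, lengthways within 0.2 rad (either way round), the bottle in the round tray and the pot in the square tray: each centre within 12 mm of its tray's centre horizontally, standing on the tray floor (within 2.5 mm), upright within 0.05 rad, released and at rest (all of step 2 and horizontal distance between bottle_center and round_tray below 0.012 m and z of bottle_center in the frame of round_tray below 0.0385 m and angle between each of bottle_center, pot_center's own z axis and vertical below 0.05 rad and contact force between the fingers and bottle below 0.1 N and horizontal distance between pot_center and square_tray below 0.012 m and z of pot_center in the frame of square_tray below 0.0305 m and contact force between the fingers and pot below 0.1 N and linear speed of each of bottle, pot, bracket below 0.01 m/s); the robot touches nothing.
It fails at once if a bystander (tape roll, loupe, cotton pot) is moved more than 20 mm (distance of any of tape_roll, loupe, cotton_pot from where it was at the start of the episode above 0.02 m).
It fails at once if the bottle or the pot is tipped by more than 0.6 rad (angle between any of bottle_center, pot_center's own z axis and vertical above 0.6 rad).
It also fails if it takes over 122 s, if anything falls off the work surface, if the arm or the gripper's body presses on something with over 40 N, if the wrist force passes 120 N, or if a joint passes its speed limit or range.

## Working session

There is one attempt and no reset: what is moved stays moved. The work goes in short steps, Python scripts to look and compute and a tool call to move; the robot and the scene stay as the last step left them, time stands still between calls to the robot, and variables do not carry over. Pictures are saved under pics/ and viewed, at most 14 in all, crops included, and the job is handed in when it is done.

Besides the shell and the picture viewer there is one more tool, called after "Emit:" in YAML: its name, and indented under it one key for each argument. step_arm: Moves the arm, as the interface text tells. Its arguments: {"type":"object","properties":{"linear":{"type":"array"},"turn":{"type":"array"},"fingers":{"type":"number"},"force":{"type":"number"}},"required":["linear","turn"]}

```bash
mkdir -p pics; ls
cat > h.py <<'E'
import cv2,numpy as np
from workcell import env,cams
def grab(n,f):
    d=cams.grab_frame(n); cv2.imwrite('pics/'+f,d['color']); np.savez('pics/'+f[:-4]+'.npz',**{k:np.array(v) for k,v in d.items()}); return d
def ray(f,u,v,z):
    d=np.load('pics/'+f+'.npz'); T=d['extrinsics']
    r=T[:3,:3]@np.array([(u-d['cx'])/d['fx'],(v-d['cy'])/d['fy'],1]); o=T[:3,3]
    return (o+r*(z-o[2])/r[2]).round(1)
def proj(f,p):
    d=np.load('pics/'+f+'.npz'); T=np.linalg.inv(d['extrinsics']); c=T[:3,:3]@np.array(p,float)+T[:3,3]
    return c[0]/c[2]*d['fx']+d['cx'],c[1]/c[2]*d['fy']+d['cy']
def crop(f,g,x0,y0,x1,y1,s):
    im=cv2.imread('pics/'+f+'.png')[y0:y1,x0:x1]; cv2.imwrite('pics/'+g,cv2.resize(im,None,fx=s,fy=s,interpolation=cv2.INTER_CUBIC))
E
python3 - <<'E'
from h import *
for n in('scene','top'):
    d=grab(n,n+'0.png'); print(n,d['fx'],d['extrinsics'])
print(env.state())
a=cv2.imread('pics/scene0.png');b=cv2.imread('pics/top0.png')
cv2.imwrite('pics/top0b.png',cv2.resize(b,(800,600),interpolation=cv2.INTER_CUBIC))
E
```

```text
pics
scene 440.78737649026516 [[-6.91044475e-01 -4.95124246e-01  5.26601856e-01 -2.64440748e+01]
 [-7.22811359e-01  4.74499849e-01 -5.02387930e-01  5.37494921e+02]
 [-1.12805637e-03 -7.27806206e-01 -6.85781928e-01  6.76691763e+02]
 [ 0.00000000e+00  0.00000000e+00  0.00000000e+00  1.00000000e+00]]
top 452.60216208673063 [[-2.31972756e-03 -9.90127171e-01  1.40152791e-01  3.20580659e+02]
 [-9.99994868e-01  2.60653073e-03  1.86283299e-03  4.00247165e+01]
 [-2.20975411e-03 -1.40147751e-01 -9.90128136e-01  9.01349811e+02]
 [ 0.00000000e+00  0.00000000e+00  0.00000000e+00  1.00000000e+00]]
{'time_s': 0.1, 'qpos': array([-7.74643995e+01,  1.83482818e+01,  8.96979853e+01, -5.35881790e-04,
        7.20431225e+01, -1.14806566e+00]), 'qvel': array([-0.07368138, -0.06052325, -0.12020718,  0.11469071,  0.06725016,
       -0.08211074]), 'effort': array([ 7.23930066e-05, -4.13334382e+01, -2.32510042e+01,  7.28816539e-02,
        4.21886018e-02, -6.08802429e-05]), 'ee_pos': array([ 135.90900211, -558.27748708,  224.210982  ]), 'ee_rot': array([-1.79910618e+02, -1.28160694e-03,  1.36838308e+01]), 'force': array([ 0.14190868,  0.10246091, -0.02167251]), 'torque': array([-0.00171203, -0.03213987,  0.07259197]), 'gripper_force': 0.0, 'gripper_width': 91.170276531805}
```

View pics/top0b.png

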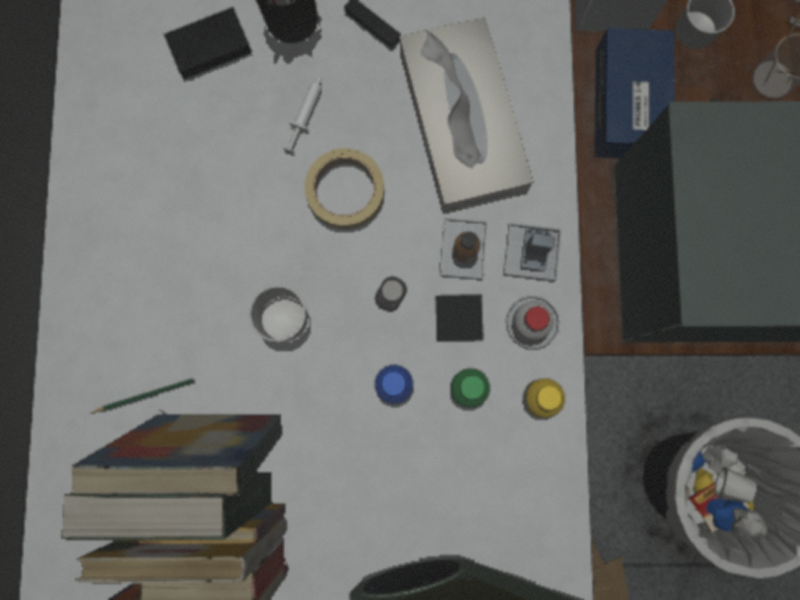

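View pics/scene0.png

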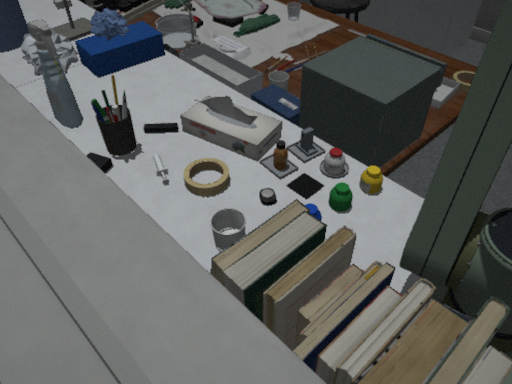

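Top view (800×600): the oblong tray with the bottle is at (463,249). The square tray with the bracket is at (532,250), the mat at (459,317), and the round tray with the red-capped white pot at (532,322). The blue (394,384), green (470,388) and yellow (545,398) pots are look-alikes. I'll confirm this in a crop.

Run:
```python
from h import *
crop('top0','c1.png',265,130,375,212,7)
crop('scene0','c2.png',240,110,400,220,5)
```

```text
(no output)
```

View pics/c1.png

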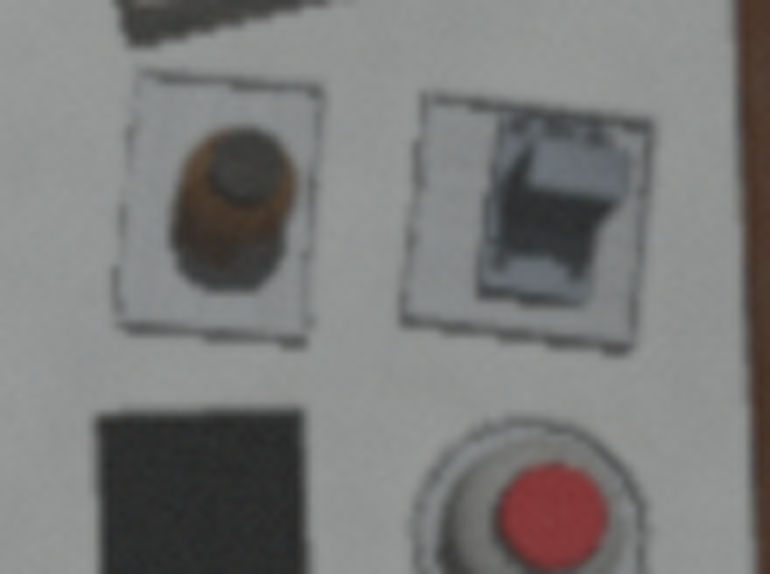

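View pics/c2.png

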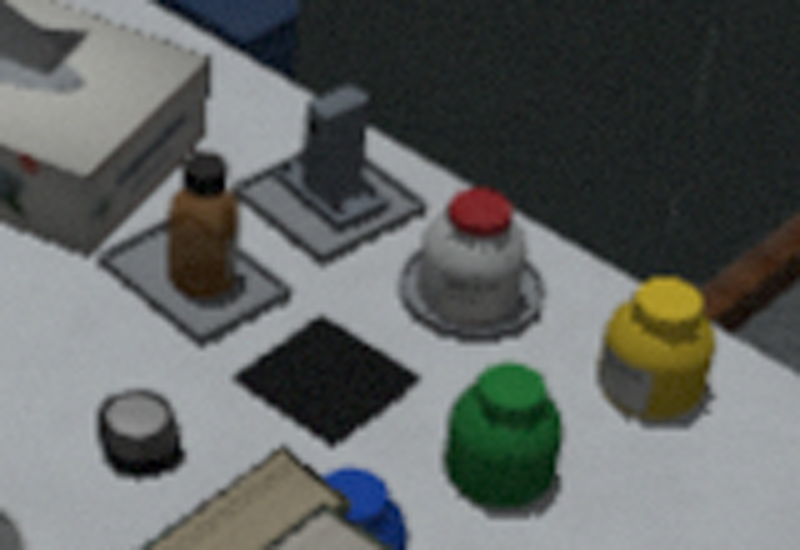

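The crops confirm it: bottle cap (247,165), lug top about (577,168), red cap on the white pot (552,515). The rib is on the far side of the lug, because the near foot end shows bare.

Run:
```python
from h import *
def R(f,o,s,p,z): return ray(f,o[0]+(p[0]+.5)/s-.5,o[1]+(p[1]+.5)/s-.5,z)
t=lambda p,z:R('top0',(265,130),7,p,z)
s=lambda p,z:R('scene0',(240,110),5,p,z)
def box(n,ps,z,f=t):
    q=np.array([f(p,z)[:2] for p in ps]); e=[q[(i+1)%4]-q[i] for i in range(4)]
    print(n,q.mean(0).round(1),'sides',[round(float(np.hypot(*v)),1) for v in e],'ang mod90',[round(float(np.degrees(np.arctan2(v[1],v[0]))%90),1) for v in e])
box('obl',[(140,75),(322,92),(305,342),(118,325)],7)
box('obl s',[(195,220),(290,295),(203,343),(100,260)],7,s)
box('sq',[(424,95),(652,124),(630,348),(404,322)],7)
box('foot',[(500,108),(610,120),(590,303),(479,295)],10)
box('lug',[(537,138),(630,150),(615,203),(525,187)],60)
print('lug s',s((338,100),60))
print('bottle',t((247,165),70),s((205,163),70))
print('pot',t((552,515),54),s((481,203),54))
k=1.5625
m=[(p[0]/k,p[1]/k) for p in[(436,295),(482,295),(483,341),(437,341)]]
print('mat',[ray('top0',*p,4) for p in m],np.mean([ray('top0',*p,4) for p in m],0))
box('mat s',[(322,318),(417,378),(333,443),(236,378)],4,s)
print('round',ray('top0',532/k,322.5/k,7),'s',s((473,285),7))
for n,p,z in[('green',(470,388),52),('yellow',(545,398),52),('blue',(394,384),52),('loupe',(392,292),12),('tissA',(449,207),50),('tissB',(530,183),50),('boxnear',(620,160),100)]: print(n,ray('top0',p[0]/k,p[1]/k,z))
# mat blob
im=cv2.cvtColor(cv2.imread('pics/top0.png'),cv2.COLOR_BGR2GRAY)[180:225,270:318]
n,l,st,c=cv2.connectedComponentsWithStats((im<70).astype('u1')); i=1+st[1:,4].argmax(); print('matblob',st[i],ray('top0',*(c[i]+[270,180]),4))
print(cv2.minAreaRect(np.argwhere(l==i)[:,::-1].astype(np.float32)))
```

```text
obl [518.6 -38.5] sides [52.9, 73.8, 53.7, 74.0] ang mod90 [84.4, 85.1, 84.6, 84.4]
obl s [514.2 -33.5] sides [69.7, 53.0, 74.9, 54.6] ang mod90 [83.9, 84.9, 85.0, 79.5]
sq [ 514.4 -126.6] sides [66.4, 66.4, 65.0, 67.2] ang mod90 [82.4, 82.6, 83.1, 83.8]
foot [ 518.2 -131.2] sides [31.8, 54.1, 31.8, 55.4] ang mod90 [83.3, 82.1, 85.7, 82.2]
lug [ 517.3 -130.5] sides [25.4, 15.4, 24.6, 14.1] ang mod90 [82.3, 72.6, 79.5, 75.2]
lug s [ 516.6 -129.2   60. ]
bottle [516.4 -40.1  70. ] [517.  -39.4  70. ]
pot [ 423.5 -122.2   54. ] [ 424.2 -123.6   54. ]
mat [array([458.9,  -3.5,   4. ]), array([458.8, -62.6,   4. ]), array([399.6, -62.8,   4. ]), array([399.7,  -4.3,   4. ])] [429.25 -33.3    4.  ]
mat s [428.  -29.2] sides [56.7, 57.9, 57.7, 57.8] ang mod90 [0.7, 1.7, 0.6, 0.7]
round [ 422.7 -125.2    7. ] s [ 421.8 -123.2    7. ]
green [339.2 -40.7  52. ]
yellow [ 327.2 -129.8   52. ]
blue [344.1  49.9  52. ]
loupe [461.7  52.8  12. ]
tissA [562.1 -18.5  50. ]
tissB [ 592.6 -119.7   50. ]
boxnear [ 604.4 -217.   100. ]
matblob [  9   9  30  29 807] [429.8 -32.3   4. ]
((23.501888275146484, 23.04339599609375), (28.798879623413086, 28.190757751464844), 87.51044464111328)
```

Run:
```python
from h import *
k=1.5625
for a,b in[((668,100),(302,72)),((680,325),(371,116)),((616,165),(302,118)),((622,340),(371,162))]:
    best=min(((np.linalg.norm(ray('top0',a[0]/k,a[1]/k,z)-ray('scene0',*b,z)),z) for z in range(-600,400,5)))
    print(best,ray('top0',a[0]/k,a[1]/k,best[1]))
```

```text
(np.float64(6.52150289427213), 85) [ 685.3 -283.5   85. ]
(np.float64(31.123624467596954), 70) [ 412.1 -288.2   70. ]
(np.float64(3.3999999999999773), -25) [ 641.6 -251.4  -25. ]
(np.float64(1.8439088914586144), -45) [ 404.8 -254.7  -45. ]
```

```bash
cat >> h.py <<'E'
def go(x,y,z,yaw):
    "print linear units / turn from the measured pose to the target, tool pointing down"
    s=env.state(); p=s['ee_pos']; a=np.radians(s['ee_rot'][2]); d=np.array([x,y,z])-p
    c,n=np.cos(a),np.sin(a); t=np.array([c*d[0]+n*d[1], n*d[0]-c*d[1], -d[2]])/300
    print('lin',t.round(4),'turn',round(-(yaw-s['ee_rot'][2])/360,4),'| at',p.round(1),s['ee_rot'].round(1),'t',round(s['time_s'],2))
E
python3 -c "
from h import *
go(516.7,-39.7,225,-5); go(516.7,-39.7,150,-5)"
```

```text
lin [ 1.6422 -1.3793 -0.0026] turn 0.0519 | at [ 135.9 -558.3  224.2] [-179.9   -0.    13.7] t 0.1
lin [ 1.6422 -1.3793  0.2474] turn 0.0519 | at [ 135.9 -558.3  224.2] [-179.9   -0.    13.7] t 0.1
```

Emit:
step_arm:
  linear:
    - [0.9,-0.75,0]
    - [0.9,-0.75,0]
    - [0.9,-0.75,0]
    - [0.9,-0.75,0]
    - [0.9,-0.75,0]
    - [0.9,-0.75,0]
    - [0.9,-0.75,0]
  turn: [0,0,0,0,0,0,0]
  fingers: -0.3

```text
time_s: 0.98
ee_pos: [346.0, -274.3, 224.8]
ee_rot: [-180.0, 0.0, 13.9]
force: [-1.0, 0.2, 0.3]
gripper_width: 59.2
gripper_force: 0.0
```

Emit:
step_arm:
  linear:
    - [0.742,-0.629,0]
    - [0.742,-0.629,0]
    - [0.742,-0.629,0]
    - [0.742,-0.629,0.2]
    - [0.742,-0.629,0.2]
    - [0.742,-0.629,0.2]
    - [0.742,-0.629,0.2]
  turn: [0.052,0.052,0.052,0.052,0.052,0.052,0.052]

```text
time_s: 1.85
ee_pos: [516.5, -40.9, 164.4]
ee_rot: [180.0, 0.1, -5.0]
force: [0.1, 0.5, 0.5]
gripper_width: 59.4
gripper_force: 0.0
```

```bash
python3 -c "
from h import *
go(516.7,-39.7,24,-5)"
```

```text
lin [ 2.000e-04 -4.200e-03  4.681e-01] turn -0.0 | at [516.5 -40.9 164.4] [ 1.8e+02  1.0e-01 -5.0e+00] t 1.85
```

Emit:
step_arm:
  linear:
    - [0,-0.004,0.12]
    - [0,-0.004,0.24]
    - [0,-0.004,0.34]
    - [0,-0.004,0.42]
    - [0,-0.004,0.468]
    - [0,-0.004,0.468]
  turn: [0,0,0,0,0,0]

```text
time_s: 2.6
ee_pos: [516.4, -40.1, 24.5]
ee_rot: [180.0, 0.0, -5.1]
force: [0.3, -1.2, -0.2]
gripper_width: 59.3
gripper_force: 0.0
```

Emit:
step_arm:
  linear:
    - [0,0,0]
    - [0,0,0]
    - [0,0,0]
    - [0,0,0]
    - [0,0,0]
    - [0,0,0]
  turn: [0,0,0,0,0,0]
  fingers: 1
  force: 12

```text
time_s: 3.35
ee_pos: [517.4, -39.1, 25.2]
ee_rot: [180.0, -0.1, -5.0]
force: [-0.9, -0.6, 5.1]
gripper_width: 32.8
gripper_force: 12.0
```

```bash
python3 -c "
from h import *
go(429.5,-32,70,-3)
grab('top','t1.png');grab('scene','s1.png')
a=cv2.imread('pics/s1.png')[100:220,230:410];b=cv2.imread('pics/top1.png' if 0 else 'pics/t1.png')[120:280,220:400]
a=cv2.resize(a,(540,360));b=cv2.resize(b,(540,480)) 
cv2.imwrite('pics/v1.png',cv2.resize(a,(780,520),interpolation=cv2.INTER_CUBIC))"
```

```text
lin [-0.2938  0.0021 -0.1494] turn -0.0056 | at [517.4 -39.1  25.2] [ 1.8e+02 -1.0e-01 -5.0e+00] t 3.35
```

View pics/v1.png

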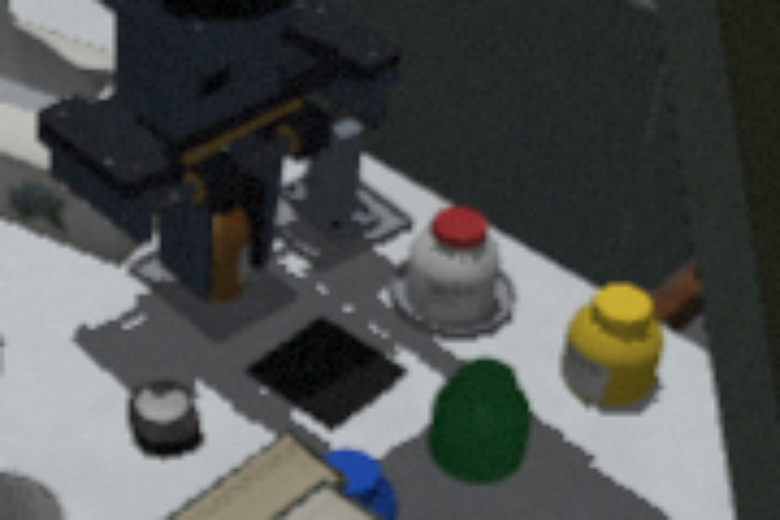

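The bottle is held between the fingers (v1 about (228,250)). The mat at (328,372) is free.

Emit:
step_arm:
  linear:
    - [0,0,-0.05]
    - [0,0,-0.15]
    - [-0.05,0.0,-0.15]
    - [-0.15,0.002,-0.15]
    - [-0.24,0.002,-0.15]
    - [-0.293,0.002,-0.15]
    - [-0.293,0.002,-0.15]
    - [-0.293,0.002,-0.15]
  turn: [0,0,0,0,0,0,0,0]

```text
time_s: 4.45
ee_pos: [430.5, -32.0, 69.7]
ee_rot: [180.0, -0.1, -5.0]
force: [0.3, 0.1, -0.3]
gripper_width: 32.8
gripper_force: 12.0
```

```bash
python3 -c "
from h import *
go(429.5,-32,27.2,-5)"
```

```text
lin [-0.0032  0.0002  0.1417] turn -0.0001 | at [430.5 -32.   69.7] [ 1.8e+02 -1.0e-01 -5.0e+00] t 4.45
```

Emit:
step_arm:
  linear:
    - [-0.003,0,0.08]
    - [-0.003,0,0.125]
    - [-0.003,0,0.135]
    - [-0.003,0,0.138]
    - [-0.003,0,0.141]
    - [-0.003,0,0.143]
    - [-0.003,0,0.143]
  turn: [0,0,0,0,0,0,0]

```text
time_s: 5.32
ee_pos: [428.9, -31.9, 27.2]
ee_rot: [180.0, -0.1, -5.0]
force: [-0.7, 0.7, 3.8]
gripper_width: 32.6
gripper_force: 12.0
```

Emit:
step_arm:
  linear:
    - [0,0,0]
    - [0,0,0]
    - [0,0,0]
    - [0,0,0]
    - [0,0,-0.1]
    - [0,0,-0.25]
    - [0,0,-0.4]
    - [0,0,-0.4]
    - [0,0,-0.4]
  turn: [0,0,0,0,0,0,0,0,0]
  fingers: -0.3

```text
time_s: 6.45
ee_pos: [427.6, -31.7, 146.0]
ee_rot: [180.0, 0.1, -5.0]
force: [-0.6, 0.3, -0.7]
gripper_width: 58.8
gripper_force: 0.0
```

```bash
python3 -c "
from h import *
go(517.3,-130.3,150,-7.3)"
```

```text
lin [ 0.3266  0.301  -0.0133] turn 0.0063 | at [427.6 -31.7 146. ] [ 1.8e+02  1.0e-01 -5.0e+00] t 6.45
```

Emit:
step_arm:
  linear:
    - [0.1,0.1,0]
    - [0.25,0.24,0]
    - [0.327,0.301,0]
    - [0.327,0.301,0]
    - [0.327,0.301,0]
    - [0.327,0.301,0]
  turn: [0.006,0.006,0.006,0.006,0.006,0.006]

```text
time_s: 7.2
ee_pos: [517.0, -129.4, 146.2]
ee_rot: [-180.0, 0.1, -7.1]
force: [-0.4, 0.3, -0.6]
gripper_width: 59.2
gripper_force: 0.0
```

```bash
python3 -c "
from h import *
go(517.3,-130.3,32,-7.3)
grab('top','t2.png');crop('t2','v2.png',250,120,390,225,5)"
```

```text
lin [0.0015 0.0027 0.3805] turn 0.0004 | at [ 517.  -129.4  146.2] [-1.8e+02  1.0e-01 -7.1e+00] t 7.2
```

View pics/v2.png

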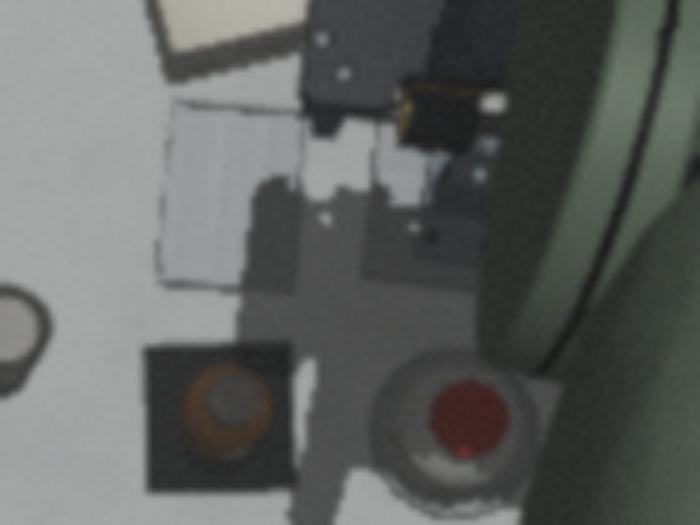

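The view shows the bottle standing on the mat (cap (233,395)) and the oblong tray empty, with corners at (173,101) and (157,283).

Emit:
step_arm:
  linear:
    - [0.001,0.003,0.12]
    - [0.001,0.003,0.24]
    - [0.001,0.003,0.32]
    - [0.001,0.003,0.38]
    - [0.001,0.003,0.38]
  turn: [0,0,0,0,0]

```text
time_s: 7.88
ee_pos: [517.0, -130.5, 31.8]
ee_rot: [-180.0, 0.2, -7.2]
force: [-0.2, -0.3, 0.0]
gripper_width: 59.1
gripper_force: 0.0
```

Emit:
step_arm:
  linear:
    - [0,0,0]
    - [0,0,0]
    - [0,0,0]
    - [0,0,0]
    - [0,0,0]
    - [0,0,0]
  turn: [0,0,0,0,0,0]
  fingers: 1
  force: 15

```text
time_s: 8.62
ee_pos: [518.7, -131.5, 33.2]
ee_rot: [180.0, -0.1, -7.2]
force: [-0.2, -0.2, 6.3]
gripper_width: 28.0
gripper_force: 15.0
```

Run:
```python
from h import *
t=lambda p,z:ray('t2',250+(p[0]+.5)/5-.5,120+(p[1]+.5)/5-.5,z)
q=[t(p,7) for p in[(173,101),(305,112),(297,294),(157,283)]]
print(q,np.mean(q,0)); print('bottle',t((233,395),72), 'mat',[t(p,4) for p in[(145,345),(294,492)]])
go(516.5,-38,32,-5.4)
```

```text
[array([559.1, -14.8,   7. ]), array([554.3, -68.3,   7. ]), array([479.4, -63.7,   7. ]), array([484. ,  -7.6,   7. ])] [519.2 -38.6   7. ]
bottle [430.  -31.8  72. ] mat [array([459.3,  -2.7,   4. ]), array([400. , -61.3,   4. ])]
lin [-0.0462 -0.3082  0.004 ] turn -0.005 | at [ 518.7 -131.5   33.2] [ 1.8e+02 -1.0e-01 -7.2e+00] t 8.62
```

Emit:
step_arm:
  linear:
    - [0,0,-0.05]
    - [0,0,-0.15]
    - [0,-0.08,-0.15]
    - [-0.02,-0.2,-0.15]
    - [-0.04,-0.28,-0.15]
    - [-0.04,-0.307,-0.15]
    - [-0.04,-0.307,-0.15]
    - [-0.04,-0.307,-0.15]
  turn: [0,0,-0.005,-0.005,-0.005,-0.005,-0.005,-0.005]

```text
time_s: 9.62
ee_pos: [518.2, -39.2, 77.6]
ee_rot: [180.0, -0.0, -5.4]
force: [-0.2, -1.1, -2.6]
gripper_width: 28.3
gripper_force: 15.0
```

```bash
python3 -c "
from h import *
go(518.5,-38.3,32.5,-5.4)
grab('top','t3.png');crop('t3','v3.png',250,90,390,195,5)"
```

```text
lin [ 0.0008 -0.0032  0.1505] turn -0.0001 | at [518.2 -39.2  77.6] [180.   -0.   -5.4] t 9.62
```

View pics/v3.png

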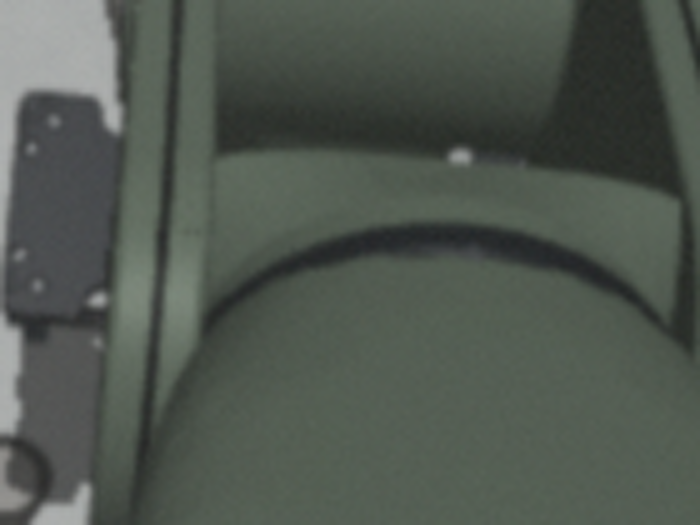

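The arm hides the tray from above, but the wrist force (−2.6 N) shows the bracket is lifted. Placing it now.

Emit:
step_arm:
  linear:
    - [0.001,-0.003,0.07]
    - [0.001,-0.003,0.125]
    - [0.001,-0.003,0.14]
    - [0.001,-0.003,0.145]
    - [0.001,-0.003,0.149]
    - [0.001,-0.003,0.152]
    - [0.001,-0.003,0.152]
  turn: [0,0,0,0,0,0,0]

```text
time_s: 10.55
ee_pos: [518.9, -37.8, 33.2]
ee_rot: [180.0, -0.1, -5.4]
force: [-2.1, -0.8, 4.7]
gripper_width: 28.5
gripper_force: 15.0
```

Emit:
step_arm:
  linear:
    - [0,0,0]
    - [0,0,0]
    - [0,0,0]
    - [0,0,0]
    - [0,0,-0.1]
    - [0,0,-0.2]
    - [0,0,-0.25]
    - [0,0,-0.25]
    - [0,0,-0.25]
    - [0,0,-0.25]
  turn: [0,0,0,0,0,0,0,0,0,0]
  fingers: -0.3

```text
time_s: 11.8
ee_pos: [517.7, -37.5, 105.9]
ee_rot: [180.0, 0.1, -5.4]
force: [0.3, -0.1, -0.4]
gripper_width: 59.0
gripper_force: 0.0
```

```bash
python3 -c "
from h import *
go(518.5,-38.3,75,-5.4)
grab('scene','s4.png');crop('s4','v4.png',250,110,360,190,7)"
```

```text
lin [0.003  0.0023 0.103 ] turn 0.0 | at [517.7 -37.5 105.9] [ 1.8e+02  1.0e-01 -5.4e+00] t 11.8
```

View pics/v4.png

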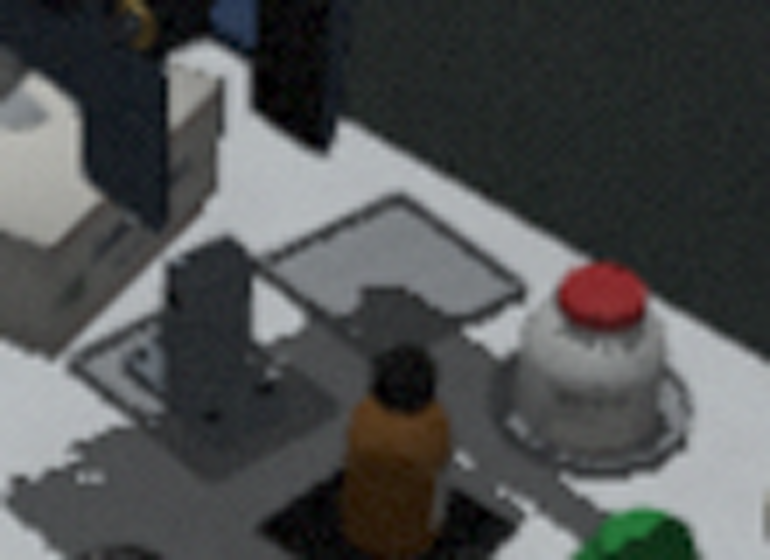

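The bracket stands upright in the oblong tray, lug at v4 (208,330). Next I close the fingers and press on it.

Emit:
step_arm:
  linear:
    - [0.002,0.002,0]
    - [0.002,0.002,0]
    - [0.002,0.002,0]
    - [0.002,0.002,0]
    - [0.002,0.002,0.05]
    - [0.002,0.002,0.095]
    - [0.002,0.002,0.105]
    - [0.002,0.002,0.112]
  turn: [0,0,0,0,0,0,0,0]
  fingers: 1

```text
time_s: 12.85
ee_pos: [518.8, -38.2, 72.9]
ee_rot: [180.0, 0.0, -5.4]
force: [0.5, -0.4, 0.2]
gripper_width: 0.5
gripper_force: 0.0
```

Emit:
step_arm:
  linear:
    - [0,0,0.003]
    - [0,0,0.006]
    - [0,0,0.009]
    - [0,0,0.009]
  turn: [0,0,0,0]

```text
time_s: 13.35
ee_pos: [519.1, -38.3, 71.3]
ee_rot: [180.0, -0.0, -5.4]
force: [0.2, 0.6, 4.2]
gripper_width: 0.5
gripper_force: 2.0
```

Emit:
step_arm:
  linear:
    - [0,0,0.003]
    - [0,0,0.005]
    - [0,0,0.005]
    - [0,0,0.005]
  turn: [0,0,0,0]

```text
time_s: 13.85
ee_pos: [519.2, -38.3, 71.2]
ee_rot: [180.0, -0.1, -5.4]
force: [-3.5, 0.7, 14.7]
gripper_width: 0.3
gripper_force: 7.3
```

Emit:
step_arm:
  linear:
    - [0,0,-0.1]
    - [0,0,-0.23]
    - [0,0,-0.23]
    - [0,0,-0.23]
  turn: [0,0,0,0]
  fingers: -0.65

```text
time_s: 14.35
ee_pos: [518.4, -38.2, 137.7]
ee_rot: [180.0, 0.1, -5.4]
force: [-0.2, 0.8, -0.2]
gripper_width: 37.7
gripper_force: 0.0
```

```bash
python3 -c "
from h import *
go(423.8,-122.8,140,-5)"
```

```text
lin [-0.2873  0.3104 -0.0077] turn -0.0011 | at [518.4 -38.2 137.7] [ 1.8e+02  1.0e-01 -5.4e+00] t 14.35
```

Emit:
step_arm:
  linear:
    - [-0.1,0.1,0]
    - [-0.22,0.24,0]
    - [-0.287,0.31,0]
    - [-0.287,0.31,0]
    - [-0.287,0.31,0]
    - [-0.287,0.31,0]
  turn: [0,0,0,0,0,0]

```text
time_s: 15.1
ee_pos: [425.2, -122.1, 137.9]
ee_rot: [-180.0, 0.0, -5.3]
force: [0.7, 0.0, -0.0]
gripper_width: 75.6
gripper_force: 0.0
```

```bash
python3 -c "
from h import *
go(423.8,-122.8,20.5,-5.4)
grab('top','t5.png');crop('t5','v5.png',265,120,375,202,7)"
```

```text
lin [-0.0046  0.0026  0.3914] turn 0.0002 | at [ 425.2 -122.1  137.9] [-180.     0.    -5.3] t 15.1
```

View pics/v5.png

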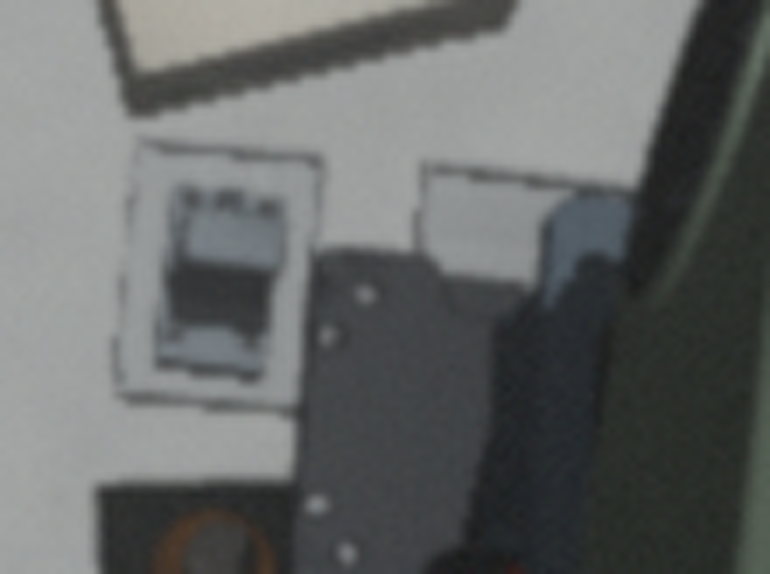

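The bracket is centred in the oblong tray (foot from (157,370) to (283,195), tray from (118,400) to (322,150)). Next I grip the pot.

Emit:
step_arm:
  linear:
    - [-0.004,0.003,0.12]
    - [-0.004,0.003,0.24]
    - [-0.004,0.003,0.33]
    - [-0.004,0.003,0.38]
    - [-0.004,0.003,0.39]
    - [-0.004,0.003,0.39]
  turn: [0,0,0,0,0,0]

```text
time_s: 15.9
ee_pos: [423.7, -123.3, 21.4]
ee_rot: [180.0, -0.0, -5.4]
force: [-0.9, 0.1, -0.7]
gripper_width: 75.6
gripper_force: 0.0
```

Emit:
step_arm:
  linear:
    - [0,0,0]
    - [0,0,0]
    - [0,0,0]
    - [0,0,0]
    - [0,0,0]
  turn: [0,0,0,0,0]
  fingers: 1
  force: 15

```text
time_s: 16.52
ee_pos: [423.4, -123.6, 21.6]
ee_rot: [180.0, -0.0, -5.4]
force: [-0.4, 0.5, 5.4]
gripper_width: 47.4
gripper_force: 15.0
```

```bash
python3 -c "
from h import *
go(514.5,-126.7,20.5,-5.4)"
```

```text
lin [ 0.3034 -0.0182  0.0037] turn -0.0 | at [ 423.4 -123.6   21.6] [180.   -0.   -5.4] t 16.52
```

Emit:
step_arm:
  linear:
    - [0,0,-0.05]
    - [0,0,-0.15]
    - [0.05,0,-0.15]
    - [0.15,-0.01,-0.15]
    - [0.25,-0.018,-0.15]
    - [0.303,-0.018,-0.15]
    - [0.303,-0.018,-0.15]
    - [0.303,-0.018,-0.15]
  turn: [0,0,0,0,0,0,0,0]

```text
time_s: 17.52
ee_pos: [512.7, -126.5, 65.6]
ee_rot: [-180.0, 0.1, -5.4]
force: [-0.8, -0.7, -0.7]
gripper_width: 47.9
gripper_force: 15.0
```

```bash
python3 -c "
from h import *
go(514.5,-126.7,21,-5.4)"
```

```text
lin [0.006  0.0002 0.1486] turn -0.0 | at [ 512.7 -126.5   65.6] [-1.8e+02  1.0e-01 -5.4e+00] t 17.52
```

Emit:
step_arm:
  linear:
    - [0.003,0,0.07]
    - [0.003,0,0.125]
    - [0.003,0,0.14]
    - [0.003,0,0.145]
    - [0.003,0,0.149]
    - [0.003,0,0.151]
    - [0.003,0,0.151]
  turn: [0,0,0,0,0,0,0]

```text
time_s: 18.4
ee_pos: [515.3, -126.9, 21.6]
ee_rot: [180.0, -0.1, -5.4]
force: [-1.2, 1.2, 3.4]
gripper_width: 47.4
gripper_force: 15.0
```

Emit:
step_arm:
  linear:
    - [0,0,0]
    - [0,0,0]
    - [0,0,0]
    - [0,0,0]
    - [0,0,-0.1]
    - [0,0,-0.25]
    - [0,0,-0.4]
    - [0,0,-0.4]
    - [0,0,-0.4]
  turn: [0,0,0,0,0,0,0,0,0]
  fingers: -0.4

```text
time_s: 19.52
ee_pos: [514.5, -126.6, 140.4]
ee_rot: [-180.0, 0.1, -5.4]
force: [0.1, -0.6, -0.6]
gripper_width: 63.3
gripper_force: 0.0
```

```bash
python3 -c "
from h import *
go(430,-31.9,140,-5)"
```

```text
lin [-0.31   -0.2878  0.0014] turn -0.0011 | at [ 514.5 -126.6  140.4] [-1.8e+02  1.0e-01 -5.4e+00] t 19.52
```

Emit:
step_arm:
  linear:
    - [-0.1,-0.1,0]
    - [-0.22,-0.21,0]
    - [-0.31,-0.288,0]
    - [-0.31,-0.288,0]
    - [-0.31,-0.288,0]
    - [-0.31,-0.288,0]
  turn: [0,0,0,0,0,0]

```text
time_s: 20.27
ee_pos: [431.3, -32.6, 140.5]
ee_rot: [180.0, 0.0, -5.4]
force: [-0.3, 0.2, -1.0]
gripper_width: 64.1
gripper_force: 0.0
```

```bash
python3 -c "
from h import *
go(430,-31.9,27.2,-5.4)
grab('top','t6.png');crop('t6','v6.png',265,130,375,212,7)"
```

```text
lin [-0.0045 -0.0018  0.3778] turn -0.0001 | at [431.3 -32.6 140.5] [180.    0.   -5.4] t 20.27
```

View pics/v6.png

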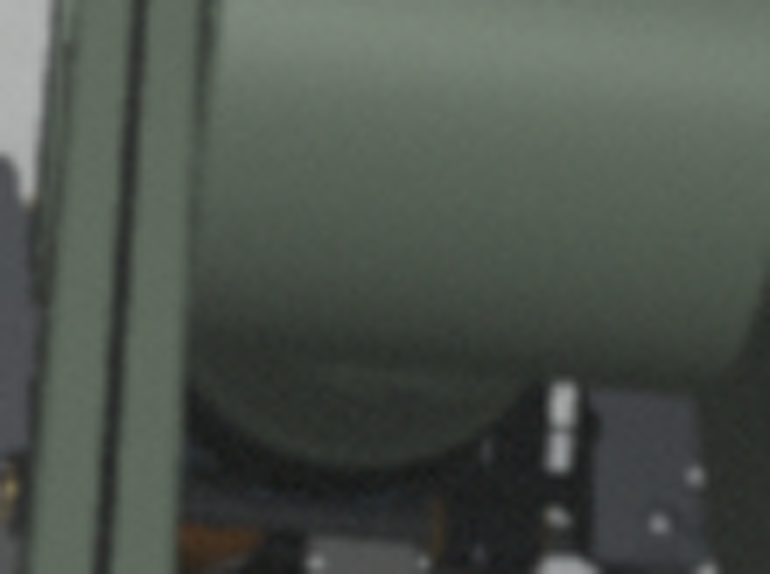

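The arm hides everything here, and the bottle was measured at (430,−31.8). Descending to grip it.

Emit:
step_arm:
  linear:
    - [-0.003,-0.002,0.12]
    - [-0.003,-0.002,0.24]
    - [-0.003,-0.002,0.33]
    - [-0.003,-0.002,0.37]
    - [-0.003,-0.002,0.378]
    - [-0.003,-0.002,0.378]
  turn: [0,0,0,0,0,0]

```text
time_s: 21.08
ee_pos: [430.6, -31.5, 28.1]
ee_rot: [180.0, -0.1, -5.4]
force: [-0.1, -0.7, -0.6]
gripper_width: 63.8
gripper_force: 0.0
```

Emit:
step_arm:
  linear:
    - [0,0,0]
    - [0,0,0]
    - [0,0,0]
    - [0,0,0]
    - [0,0,0]
    - [0,0,0]
  turn: [0,0,0,0,0,0]
  fingers: 1
  force: 12

```text
time_s: 21.82
ee_pos: [429.9, -31.4, 27.8]
ee_rot: [180.0, -0.0, -5.4]
force: [-0.7, 0.2, 4.8]
gripper_width: 32.8
gripper_force: 12.0
```

```bash
python3 -c "
from h import *
go(422.5,-124.5,75,-5.4)"
```

```text
lin [ 0.0046  0.3114 -0.1574] turn 0.0 | at [429.9 -31.4  27.8] [180.   -0.   -5.4] t 21.82
```

Emit:
step_arm:
  linear:
    - [0,0,-0.05]
    - [0,0,-0.15]
    - [0,0.08,-0.15]
    - [0,0.2,-0.15]
    - [0.004,0.28,-0.15]
    - [0.004,0.312,-0.15]
    - [0.004,0.312,-0.15]
    - [0.004,0.312,-0.15]
  turn: [0,0,0,0,0,0,0,0]

```text
time_s: 22.82
ee_pos: [422.0, -123.9, 72.4]
ee_rot: [-180.0, 0.0, -5.4]
force: [0.3, -0.3, -0.0]
gripper_width: 32.9
gripper_force: 12.0
```

```bash
python3 -c "
from h import *
go(422.6,-124.8,25.5,-5.4)
grab('top','t7.png');crop('t7','v7.png',265,130,375,212,7)"
```

```text
lin [0.0024 0.0028 0.1562] turn 0.0001 | at [ 422.  -123.9   72.4] [-180.     0.    -5.4] t 22.82
```

View pics/v7.png

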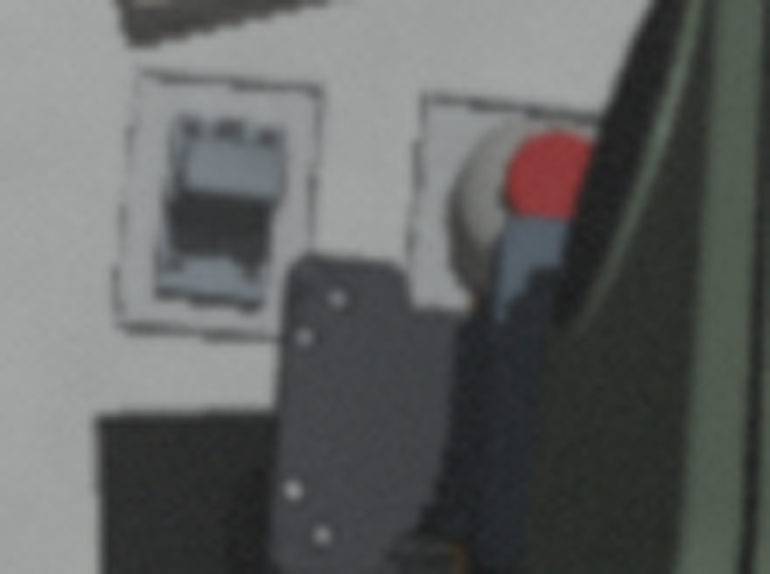

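The bracket is still well placed, and the pot stands in the square tray (red cap about (555,175)). Lowering the bottle.

Emit:
step_arm:
  linear:
    - [0.001,0.002,0.08]
    - [0.001,0.002,0.135]
    - [0.001,0.002,0.148]
    - [0.001,0.002,0.152]
    - [0.001,0.002,0.156]
    - [0.001,0.002,0.158]
    - [0.001,0.002,0.158]
  turn: [0,0,0,0,0,0,0]

```text
time_s: 23.75
ee_pos: [422.8, -125.3, 25.8]
ee_rot: [180.0, -0.1, -5.4]
force: [-0.2, 1.0, 4.7]
gripper_width: 32.6
gripper_force: 12.0
```

Contact. Now I release, lift high and swing clear toward the robot's right.

Emit:
step_arm:
  linear:
    - [0,0,0]
    - [0,0,0]
    - [0,0,0]
    - [0,0,0]
    - [0,0,-0.1]
    - [0,0,-0.25]
    - [0,0,-0.45]
    - [0,0,-0.6]
    - [0,0.2,-0.6]
    - [0,0.4,-0.6]
    - [0,0.6,-0.6]
    - [0,0.8,-0.6]
    - [0,0.8,-0.6]
    - [0,0.8,-0.6]
    - [0,0.8,-0.6]
  turn: [0,0,0,0,0,0,0,0,0,0,0,0,0,0,0]
  fingers: -0.4

```text
time_s: 25.62
ee_pos: [399.9, -362.8, 205.1]
ee_rot: [-180.0, 0.0, -5.3]
force: [-0.7, -0.9, -0.3]
gripper_width: 63.9
gripper_force: 0.0
```

```bash
python3 -c "
from h import *
grab('top','t8.png');crop('t8','v8.png',265,130,375,212,7);grab('scene','s8.png');crop('s8','w8.png',240,110,400,220,5)"
```

```text
(no output)
```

View pics/v8.png

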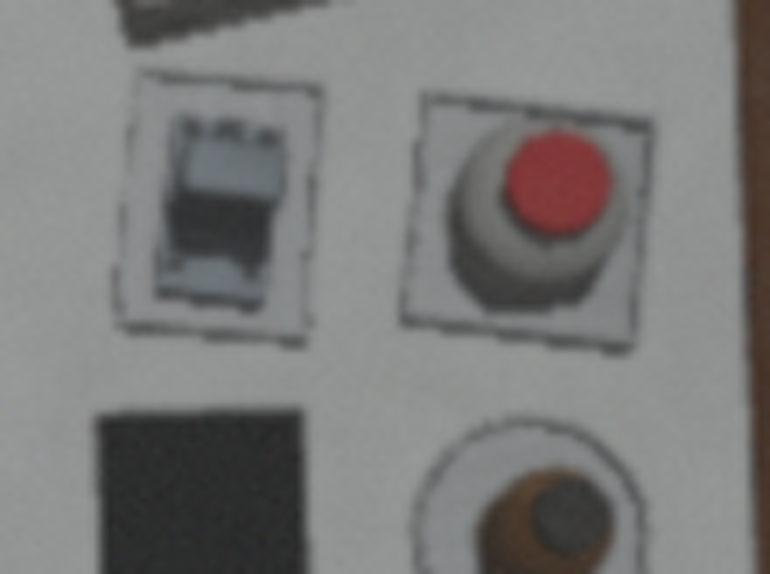

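View pics/w8.png

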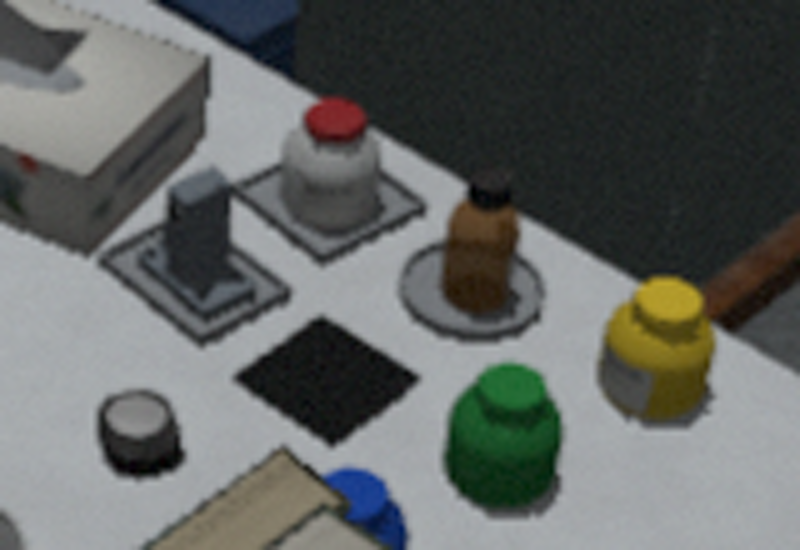

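All three stand upright in their trays: pot cap (557,183), bottle cap (573,513), lug about (232,165). I'll check the offsets in numbers before handing in.

```bash
python3 -c "
from h import *
t=lambda p,z:ray('t8',265+(p[0]+.5)/7-.5,130+(p[1]+.5)/7-.5,z)[:2]
o=[np.hypot(*(t((557,183),54)-[514.4,-126.6])),np.hypot(*(t((573,513),70)-[422.6,-124.8])),np.hypot(*(t((234,166),60)-[518.8,-38.5]))]
print(o)
if max(o)<8: print(env.job_done())"
```

```text
[np.float64(0.5830951894845285), np.float64(0.5099019513592774), np.float64(1.044030650891042)]
the job is handed in; nothing more can be done
None
```

The job is done and handed in at about 26 s: bracket, bottle and pot each stand upright within about 1 mm of their tray centres by the last picture, the bracket took a 14.7 N press and still stood upright and centred afterwards, and the hand-in gave no verdict.

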